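Brace the lathe pulley and tighten its wing screw

TASK

Put the four-spoked lathe pulley flat onto the bracing jig, so that the jig's four pins stand up in the gaps between its spokes. The pulley turns along with its wing screw unless the pins hold it, so only once it lies in the jig turn the wing screw clockwise (seen from above) as far as it goes, leave the pulley lying there and let go. Leave the solid-disc pulley where it is.

Things in the scene. Friction and masses are not known exactly. Their poses are not given: they have to be found in the camera images.
- pulley_hub (a point): The pulley to tighten: loose aluminium wheel lying flat, 92 mm across, 12 mm thick, about 0.23 kg with its screw; rim 7 mm, hub 24 mm across, four spokes 10 mm wide and 8 mm thick with open gaps between. Point on its axis, 6 mm above its underside; x and y along the spokes, z up the axis. The other pulley is a solid disc.
- wing_grip (a point): Upright steel wing of the pulley's screw, on top of the hub: plate 36 mm long, 10 mm thick, 30 mm high. Point at its centre, on the pulley's axis, 37 mm above the pulley's underside (wing from 22 to 52 mm; below it a stem 14 mm across). x along its length, y through its thickness, z up. The pulley can be lifted and carried by the wing.
- wing (a joint): Turn of the wing screw relative to the pulley, rad: 0 to 0.1 at the start (loose), grows clockwise seen from above, hard stop at 0.9 (tight). At 0 the wing's x is the pulley's x. It turns stiffly, at about 0.15 N m, more than the bench's friction on the pulley: on the bare bench or in the air the pulley just turns along.
- jig_top (a point): Fixed dark steel jig plate, 110 x 110 x 10 mm, with four pins 11 mm thick and 12 mm high on its diagonals, 26 mm from the centre. Point: centre of its top face; x, y along its edges, z up. The pulley goes on if centred to 6 mm with spokes along x and y to 15 degrees (any quarter turn). It then turns about 0.38 rad each way until spokes meet pins; only after that does the screw turn.
- disc_pulley_hub (a point): The other pulley, to be left alone: same size, material and wing on top, but a solid disc instead of spokes. Point on its axis, 6 mm above its underside.
There are look-alikes about, which are no part of the job. Of the things that look like the part that bears jig_top, the largest one is meant.

How it is judged:
By the outcome, as a careful person would: the job done as asked, in the order asked, and still so for the second after the job is handed in, with the robot touching nothing.
It also fails if it takes over 40 s, if anything falls off the work surface, if the arm or the gripper's body presses on something with over 40 N, if the wrist force passes 120 N, or if a joint passes its speed limit or range.

ROBOT

A 6-joint arm with a two-finger parallel gripper is mounted at the origin on a cart in front of the work surface, level with it; the furniture and walls round the work are solid. World frame = base frame: x ahead of the robot, y to its left, z up, the work surface at z = 0. Lengths are in m, angles in rad, forces in N, time in s.
With the tool pointing down it reaches from about 0.325 to 0.9 m from the base axis. Payload 6.1 kg.
Tool frame: the origin (TCP) lies at the very end of the fingers, on their centre line; the grasp point (between the pads) lies 19 mm behind it; z points along the fingers, y is the line along which they close (so a half turn about z gives the same grasp; the last joint's range is limited). The gripper opens to 85 mm and grips with 20 to 120 N. Pads are 22 mm wide; open, the fingers measure 114 mm over their backs; the gripper's body (76 mm by 85 mm) begins 54 mm behind the grasp point. The pads swing forward as they close: fully open they stand 13 mm farther back than shut.
Start: joints at [-1.445, 0.22, 1.526, -0, 1.395, -0.126], TCP at [0.156, -0.605, 0.231] pointing down, gripper open.
Joint ranges: [-2.98, 2.98], [-0.91, 2.08], [0.09, 2.57], [-1.24, 4.39], [0.2, 2.65], [-2.68, 2.68]. Speed limits (rad/s): [2.57, 2.57, 3.01, 3.14, 3.14, 3.14].

INTERFACE

Orientations are given as a unit quaternion [w, x, y, z].
In Python, from plant import ctrl gives the robot as it stands. The module is installed in compiled form; this text tells all that it offers.
- The arm moves only by the tool carry_out, never from a script. Its argument "motion" is a list that holds one entry, the list of rows, each a list of 7 numbers: the finger opening in mm, from 0 to 85.4, then the shift along the tool's x, y, z in mm, then the turn, a rotation vector about the tool's x, y, z in degrees. A call has 1 to 20 rows; each row shifts and turns the commanded pose from where the row before left it, along the tool's axes as they then stand; what a row does not reach is not made up. A row lasts 1/8 s, in which the tool goes at most 62.5 mm and 10.7 degrees, less where a joint would pass 70% of its speed; a pose out of reach is approached as far as the arm can. A call with a gripper value outside its range is refused whole. The fingers move at their own pace and stop on an object; the grip force is fixed at half the most. Time passes only in rows, so rows that do not move let the fingers close. It gives the time, the measured TCP pose, the force, the opening and the grip force at its end, in the units of the state.
- ctrl.observe(): the state, without advancing time (a new reading comes with each control period).
- ctrl.grab_frame(name): name is "side" or "top" or "wrist"; returns a dict with "pixels" (480x640x3 uint8, red, green, blue), "mtx" (3x3 intrinsics, pixels), "k1" (the pictures are not rectified: a ray, as slopes to the right and down, at radius r is drawn at 1 + k1 r^2 times it, then the intrinsics apply), "xyz" and "attitude" of the camera in the world; the wrist camera has in their place "mount" (4x4, takes a point from camera to tool coordinates, whose origin is the TCP and whose axes are the flange's). Camera axes: x right, y down, z forward; pixel columns grow to the right and rows downward; lengths in m; the calibration is good to about 2 mm. A picture is of the moment at which its call begins: read the wrist's pose just before it. There is no depth.
- ctrl.close_job(): hands the job in; it is judged then, once.
The state is a dict: "time_s": time; "q": joint angles; "qd": joint speeds; "effort": joint torques, N m; "position": TCP position; "tcp_rot": TCP orientation; "force": force on the tool from outside, world axes, zero at the start; "moment": the same for the moment, N m; "opening": finger opening in m; "gripper_force": force on a finger pad.
Only numpy, scipy, OpenCV 4.12 (cv2) and the standard library are available. Lean on these libraries where they do the work, as an engineer would, in place of code of your own. Each camera call takes 0.05 s, during which the arm holds its last target. There are 200 camera calls.

## Working session

There is one attempt and no reset: what is moved stays moved. The work goes in short steps, Python scripts to look and compute and a tool call to move; the robot and the scene stay as the last step left them, time stands still between calls to the robot, and variables do not carry over. Pictures are saved under pics/ and viewed, at most 14 in all, crops included, and the job is handed in when it is done.

Besides the shell and the picture viewer there is one more tool, called by a JSON object that holds its "method" and its "body", one argument or row to a line. carry_out: Moves the arm, as the interface text tells. Its arguments: {"type":"object","properties":{"motion":{"type":"array"}},"required":["motion"]}

```bash
mkdir -p pics
cat > h.py <<'E'
import numpy as np, cv2
from scipy.spatial.transform import Rotation as R
from plant import ctrl
def rot(a):
    a=np.array(a,float)
    return a if a.shape==(3,3) else R.from_quat(a[[1,2,3,0]]).as_matrix()
def grab(n):
    s=ctrl.observe(); f=ctrl.grab_frame(n)
    if n=='wrist':
        T=np.eye(4);T[:3,:3]=rot(s['tcp_rot']);T[:3,3]=s['position'];M=T@np.array(f['mount'])
        f['R'],f['t']=M[:3,:3],M[:3,3]
    else: f['R'],f['t']=rot(f['attitude']),np.array(f['xyz'])
    f['R']=np.array(f['R']); return f
def ray(f,uv):
    d=np.array([f['k1'],0,0,0],float)
    K=np.array(f['mtx'],float)
    p0=np.linalg.inv(K)@[uv[0],uv[1],1]; p=p0[:2].copy()
    for _ in range(50): p=p0[:2]/(1+f['k1']*(p@p))
    return f['R']@np.array([p[0],p[1],1])
def onz(f,uv,z):
    d=ray(f,uv); return f['t']+d*(z-f['t'][2])/d[2]
def proj(f,X):
    c=f['R'].T@(np.array(X)-f['t']); s=c[:2]/c[2]; s=s*(1+f['k1']*(s@s)); return (np.array(f['mtx'])@[s[0],s[1],1])[:2]
def save(f,n): cv2.imwrite('pics/'+n,f['pixels'][:,:,::-1])
E
python3 - <<'E'
from h import *
import pickle
for n in ['top','side']:
    f=grab(n); save(f,n+'1.png'); pickle.dump(f,open(n+'.pkl','wb')); print(n,f['t'],f['R'].round(2).tolist(),np.array(f['mtx']).tolist(),f['k1'])
s=ctrl.observe();print(s['tcp_rot'],s['position'],s['time_s'])
E
```

```text
top [-0.03216575 -0.45008596  1.70800584] [[0.5, -0.81, 0.31], [-0.87, -0.47, 0.17], [0.01, -0.35, -0.94]] [[587.7798291977152, 0.0, 314.4921587135868], [0.0, 587.7798291977152, 229.0324021535036], [0.0, 0.0, 1.0]] -0.06120179444428018
side [-0.19656951  0.2555802   1.3433353 ] [[-0.54, -0.71, 0.46], [-0.84, 0.46, -0.28], [-0.01, -0.54, -0.84]] [[528.5352957744054, 0.0, 320.39203382479747], [0.0, 528.5352957744054, 243.78508288728634], [0.0, 0.0, 1.0]] -0.08980372253632483
[-8.56558188e-04  9.92084300e-01  1.25570726e-01  1.18515217e-05] [ 0.15564511 -0.6047579   0.23032569] 0.1
```

View pics/top1.png

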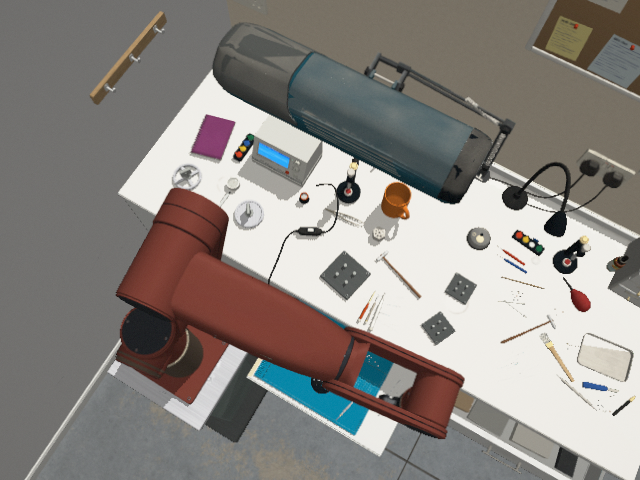

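View pics/side1.png

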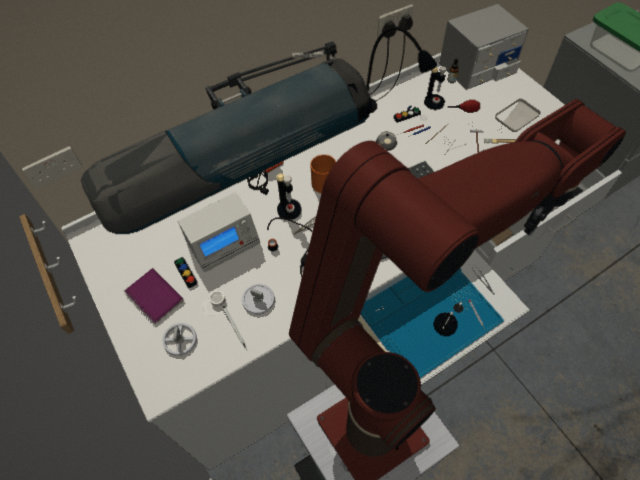

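The top view shows the spoked pulley at about (186,177), the solid disc at (249,213) and the largest jig at (345,274). A big tank hangs at the back. In the side view the pulley is at (180,340) and the disc at (258,299).

Run:
```python
from h import *
import pickle
t=pickle.load(open('top.pkl','rb'));s=pickle.load(open('side.pkl','rb'))
def tri(a,b):
    d1,d2=ray(t,a),ray(s,b)
    A=np.c_[d1,-d2];x=np.linalg.lstsq(A,s['t']-t['t'],rcond=None)[0]
    p,q=t['t']+d1*x[0],s['t']+d2*x[1];return ((p+q)/2).round(3),np.linalg.norm(p-q).round(3)
print('pulley',onz(t,(186,177),.01),onz(s,(180,340),.01))
print('disc',onz(t,(249,215),.01))
print('jig',[onz(t,p,.01).round(3) for p in [(345,274),(319,277),(347,251),(371,270),(344,299)]])
print('tank', tri((215,60),(85,180)),tri((470,190),(365,95)),tri((340,150),(240,185)))
print('lampstand',onz(t,(347,192),0),'mug',onz(t,(395,205),0), 'box',onz(t,(285,180),0))
big=lambda f,c,w,h:cv2.resize(f['pixels'][c[1]-h//2:c[1]+h//2,c[0]-w//2:c[0]+w//2],(400,400),interpolation=cv2.INTER_CUBIC)
cv2.imwrite('pics/c1.png',np.hstack([big(t,(186,177),50,50),big(s,(180,340),60,60)])[:,:,::-1])
```

```text
pulley [0.47352387 0.30231037 0.01      ] [0.47278788 0.3025683  0.01      ]
disc [0.46370068 0.05780382 0.01      ]
jig [array([ 0.446, -0.293,  0.01 ]), array([ 0.399, -0.23 ,  0.01 ]), array([ 0.513, -0.263,  0.01 ]), array([ 0.497, -0.355,  0.01 ]), array([ 0.378, -0.328,  0.01 ])]
tank (array([0.716, 0.292, 0.404]), np.float64(0.079)) (array([ 0.758, -0.495,  0.259]), np.float64(0.008)) (array([ 0.797, -0.078,  0.062]), np.float64(0.036))
lampstand [ 0.68962912 -0.1668181   0.        ] mug [ 0.72649082 -0.31974263  0.        ] box [0.62681078 0.02542277 0.        ]
```

View pics/c1.png

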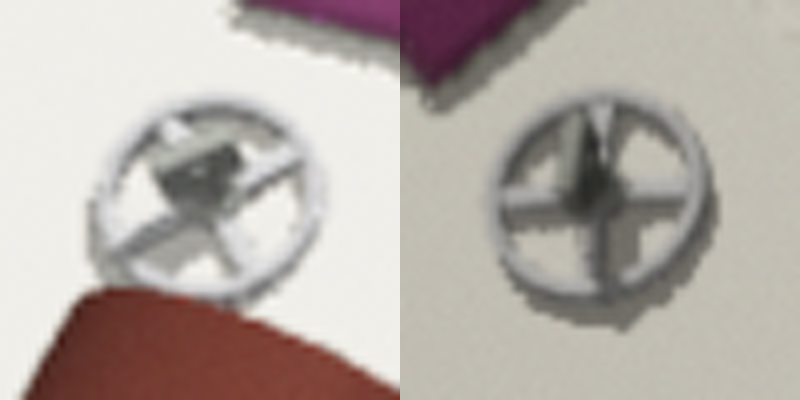

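{"method": "carry_out", "body": {
  "motion": [
    [[85,45,-29,0,0,0,0],[85,45,-29,0,0,0,0],[85,45,-29,0,0,0,0],[85,45,-29,0,0,0,0],[85,45,-29,0,0,0,0],[85,45,-29,0,0,0,0],[85,45,-29,0,0,0,0],[85,20,-10,0,0,0,0],[85,0,0,0,0,0,0],[85,0,0,0,0,0,0]]
  ]
}}

```text
time_s: 1.35
position: [0.4265, -0.3158, 0.231]
tcp_rot: [-0.0, 0.992, 0.126, -0.0]
force: [0.2, 0.6, -0.2]
opening: 0.0849
gripper_force: 0.0
```

```bash
cat >> h.py <<'E'
def delta(X,psi=None):
    "tool-frame shift (mm) from the present pose to world X"
    s=ctrl.observe();return rot(s['tcp_rot']).T@(np.array(X)-s['position'])*1000
E
python3 - <<'E'
from h import *
import pickle
f=grab('wrist');save(f,'w1.png');pickle.dump(f,open('w1.pkl','wb'))
s=ctrl.observe();print(s['time_s'],s['position'],s['tcp_rot'],s['q'].round(3) if hasattr(s['q'],'round') else s['q'])
print(np.array(f['mount']).round(3).tolist(),f['mtx'],f['k1']);print(delta([.473,.302,.23]))
E
```

```text
1.4 [ 0.42637425 -0.31615291  0.23105336] [-7.24139002e-05  9.92140177e-01  1.25131016e-01 -3.04559545e-04] [-0.786 -0.005  1.771 -0.     1.376  0.534]
[[-0.001, -0.951, -0.308, 0.079], [1.0, -0.001, 0.001, -0.0], [-0.001, -0.308, 0.951, -0.142], [0.0, 0.0, 0.0, 1.0]] [[343.99318541   0.         320.30381247]
 [  0.         343.99318541 231.44595757]
 [  0.           0.           1.        ]] -0.01454699894372317
[ 198.65056065 -587.21794239    1.06604768]
```

View pics/w1.png

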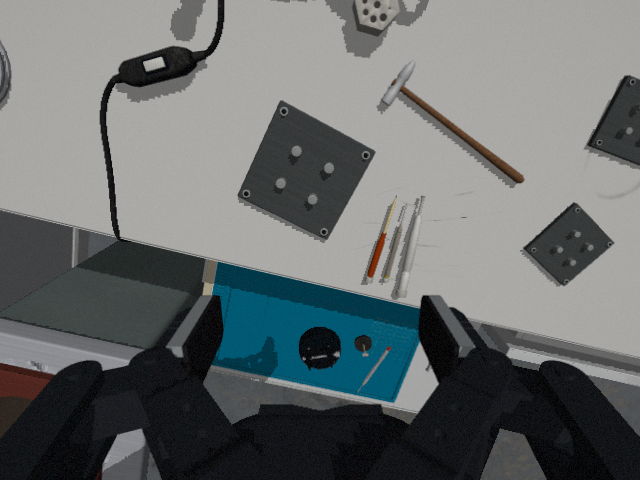

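{"method": "carry_out", "body": {
  "motion": [
    [[85,17,-58,0,0,0,0],[85,17,-58,0,0,0,0],[85,17,-58,0,0,0,0],[85,17,-58,0,0,0,0],[85,17,-58,0,0,0,0],[85,17,-58,0,0,0,0],[85,17,-58,0,0,0,0],[85,17,-58,0,0,0,0],[85,17,-58,0,0,0,0],[85,17,-58,0,0,0,0],[85,0,0,0,0,0,0],[85,0,0,0,0,0,0]]
  ]
}}

```text
time_s: 2.9
position: [0.4474, 0.2875, 0.2309]
tcp_rot: [0.0, 0.992, 0.125, -0.0]
force: [0.0, -1.4, 0.3]
opening: 0.0853
gripper_force: 0.0
```

Run:
```python
from h import *
import pickle
f=pickle.load(open('w1.pkl','rb'))
P=np.array([onz(f,p,.022) for p in [(296,151),(329,168),(313,199),(280,183)]]);C=np.array([onz(f,p,.010) for p in [(281,101),(374,152),(325,239),(240,196)]])
for Q in(P,C):
    e=Q-np.roll(Q,-1,0);print(Q.mean(0).round(4),np.linalg.norm(e,axis=1).round(4),np.degrees(np.arctan2(e[:,1],e[:,0])).round(1)%90)
f=grab('wrist');save(f,'w2.png');pickle.dump(f,open('w2.pkl','wb'));s=ctrl.observe();print(s['position'],s['q'])
```

```text
[ 0.4466 -0.2938  0.022 ] [0.0371 0.036  0.0377 0.0364] [77.4 77.2 78.  76.3]
[ 0.4461 -0.2939  0.01  ] [0.1066 0.1076 0.1038 0.1068] [76.7 76.5 76.2 78. ]
[0.44753723 0.28701124 0.23105537] [ 4.22254569e-01 -2.43438361e-03  1.76863048e+00 -6.30532762e-04
  1.37614599e+00  1.74300161e+00]
```

View pics/w2.png

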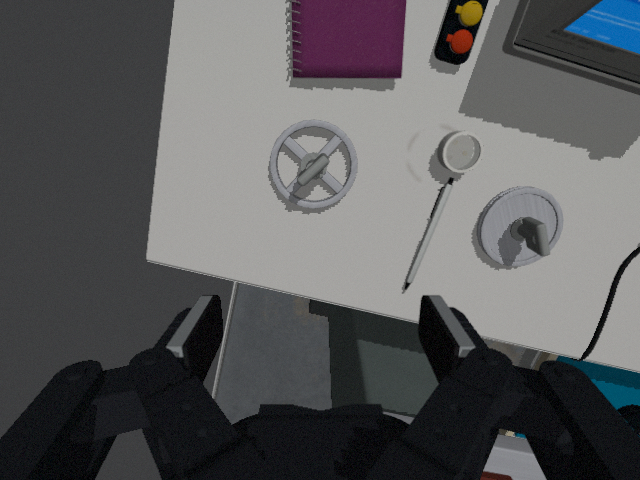

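Run:
```python
from h import *
import pickle
f=pickle.load(open('w2.pkl','rb'))
a=lambda p,q,z:np.degrees(np.arctan2(*(onz(f,p,z)-onz(f,q,z))[[1,0]])).round(1)
print('c',onz(f,(313.5,165),.010), [onz(f,p,.012).round(4) for p in [(269,165),(357,165),(313,120),(313,209)]])
print('spokes',a((284,139),(342,192),.01),a((342,138),(290,195),.01),'wing',a((326,158),(300,182),.052))
g=f['pixels'][105:225,255:375];cv2.imwrite('pics/c2.png',cv2.resize(g,(600,600),interpolation=cv2.INTER_CUBIC)[:,:,::-1])
```

```text
c [0.47862317 0.30280146 0.01      ] [array([0.4675, 0.3476, 0.012 ]), array([0.4901, 0.259 , 0.012 ]), array([0.522 , 0.3141, 0.012 ]), array([0.4331, 0.292 , 0.012 ])]
spokes 62.0 -28.4 wing -33.3
```

View pics/c2.png

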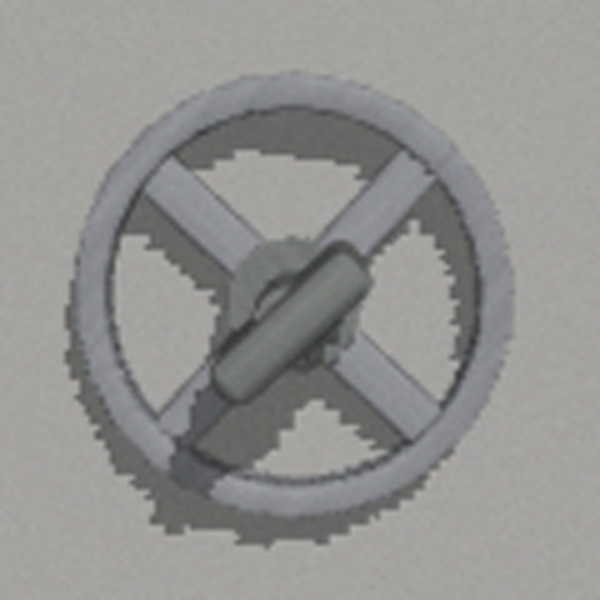

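The crop shows the wheel centred at about (314,164), with the wing lying almost along the spoke that points at about -30° in the world. I'll turn the tool by about +135° so that the last joint keeps room for the tightening.

{"method": "carry_out", "body": {
  "motion": [
    [[85,0,0,0,0,0,-10.4],[85,0,0,0,0,0,-10.4],[85,0,0,0,0,0,-10.4],[85,0,0,0,0,0,-10.4],[85,0,0,0,0,0,-10.4],[85,0,0,0,0,0,-10.4],[85,0,0,0,0,0,-10.4],[85,0,0,0,0,0,-10.4],[85,0,0,0,0,0,-10.4],[85,0,0,0,0,0,-10.4],[85,0,0,0,0,0,-10.4],[85,0,0,0,0,0,-10.4],[85,0,0,0,0,0,-10.4],[60,0,0,0,0,0,0],[60,0,0,0,0,0,0]]
  ]
}}

```text
time_s: 4.82
position: [0.4476, 0.2875, 0.2315]
tcp_rot: [0.0, 0.265, 0.964, 0.0]
force: [0.3, -0.2, 0.3]
opening: 0.06
gripper_force: 0.0
```

Run:
```python
from h import *
import pickle
f=pickle.load(open('w2.pkl','rb'))
pt=lambda x,y,z:onz(f,(255+x/5,105+y/5),z)
a,b=pt(350,258,.052),pt(232,388,.052);print('wing',(a+b)/2,np.degrees(np.arctan2(*(a-b)[[1,0]])))
a,b=pt(430,165,.01),pt(180,430,.01);print('spoke',(a+b)/2,np.degrees(np.arctan2(*(a-b)[[1,0]])))
a,b=pt(155,175,.01),pt(425,425,.01);print('spoke',(a+b)/2,np.degrees(np.arctan2(*(a-b)[[1,0]])))
s=ctrl.observe();print(s['q'],R.from_matrix(rot(s['tcp_rot'])).as_euler('ZYX',degrees=True))
M=rot(s['tcp_rot']);print('psi',np.degrees(np.arctan2(M[1,0],M[0,0])),delta([.477,.303,.1]))
f=grab('wrist');pickle.dump(f,open('w3.pkl','wb'));save(f,'w3.png')
```

```text
wing [0.47950548 0.30270074 0.052     ] -28.257272611317124
spoke [0.47902088 0.30082995 0.01      ] -29.40240039818104
spoke [0.4781075  0.30257527 0.01      ] 61.63859794670344
[ 4.22700662e-01 -2.87711942e-03  1.76829091e+00 -1.11476295e-04
  1.37593192e+00 -6.12633950e-01] [1.49321539e+02 1.32628464e-02 1.79992028e+02]
psi 149.32153871629265 [-17.34480384  28.33720287 131.47511467]
```

View pics/w3.png

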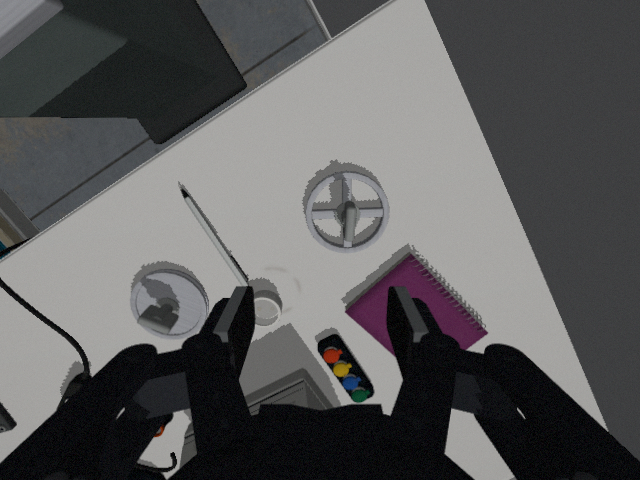

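The pulley's ring is centred near (347,209) and the top of the wing near (349,225). It stands upright in the image, in line with the tool's x.

Run:
```python
from h import *
import pickle
f=pickle.load(open('w3.pkl','rb'))
print('ring',onz(f,(346.8,209.5),.012),'wing',onz(f,(349.5,225),.052))
g=f['pixels'].astype(int)
# predicted px for hypothetical centres
for c in [(.478,.303),(.474,.302)]: print(proj(f,[*c,.012]),proj(f,[*c,.052]))
cv2.imwrite('pics/c3.png',cv2.resize(f['pixels'][160:260,296:396],(600,600),interpolation=cv2.INTER_CUBIC)[:,:,::-1])
print(delta([.477,.303,.1]))
```

```text
ring [0.47346895 0.30537849 0.012     ] wing [0.47797634 0.30251219 0.052     ]
[346.93808677 214.05998234] [349.94760243 224.77582583]
[344.32625751 211.45246969] [347.04774841 221.9013106 ]
[-17.59384034  28.17132244 131.41008163]
```

View pics/c3.png

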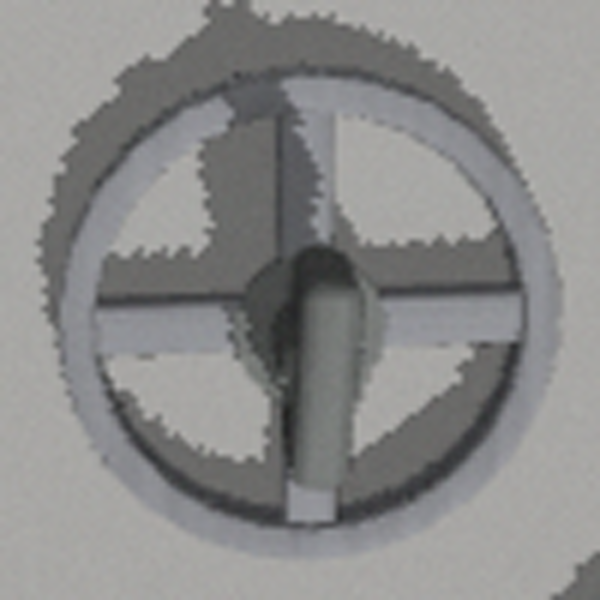

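{"method": "carry_out", "body": {
  "motion": [
    [[60,-9.2,14.3,0,0,0,0],[60,-9.3,14.4,0,0,0,3],[60,0,0,40,0,0,0],[60,0,0,50,0,0,0],[60,0,0,50,0,0,0],[60,0,0,40,0,0,0],[60,0,0,20,0,0,0],[60,0,0,9,0,0,0],[60,0,0,0,0,0,0],[40,0,0,0,0,0,0],[20,0,0,0,0,0,0],[0,0,0,0,0,0,0],[0,0,0,0,0,0,0],[0,0,0,0,0,0,0],[0,0,0,0,0,0,0],[0,0,0,0,0,0,0]]
  ]
}}

```text
time_s: 6.88
position: [0.4783, 0.3041, 0.0236]
tcp_rot: [0.001, 0.287, 0.958, 0.0]
force: [-1.1, -1.3, 6.9]
opening: 0.0089
gripper_force: 70.3
```

{"method": "carry_out", "body": {
  "motion": [
    [[0,0,0,-10,0,0,0],[0,0,0,-20,0,0,0],[0,0,0,-40,0,0,0],[0,0,0,-50,0,0,0],[0,0,0,-40,0,0,0],[0,0,0,-20,0,0,0],[0,0,0,0,0,0,0]]
  ]
}}

```text
time_s: 7.75
position: [0.4785, 0.3044, 0.2041]
tcp_rot: [0.001, 0.287, 0.958, 0.001]
force: [0.9, -0.0, -2.9]
opening: 0.009
gripper_force: 69.8
```

Run:
```python
from h import *
import pickle
f=grab('wrist');pickle.dump(f,open('w4.pkl','wb'));save(f,'w4.png')
s=ctrl.observe();M=rot(s['tcp_rot']);print(s['position'],'psi',np.degrees(np.arctan2(M[1,0],M[0,0])),delta([.4463,-.2938,.2]),s['force'],s['opening'])
```

```text
[0.47747911 0.30384785 0.2020107 ] psi 146.63081370209 [-302.68620372 -516.27138589    2.01383963] [ 0.05039966 -0.11526356 -2.06781054] 0.00897207267326787
```

View pics/w4.png

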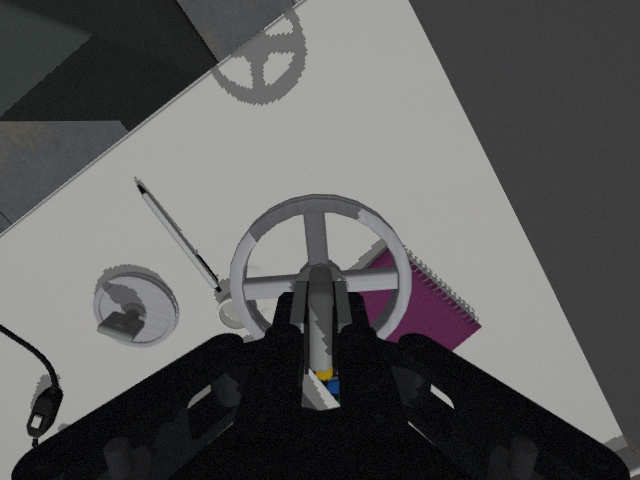

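The pulley hangs level from the wing. Its visible spokes run from (248,288) to (397,276), and upward to (314,212).

Run:
```python
from h import *
import pickle
f=pickle.load(open('w4.pkl','rb'))
z=.202-.0136
a,b=onz(f,(250,288),z),onz(f,(398,277),z);print(a,b,np.degrees(np.arctan2(*(b-a)[[1,0]])))
a,b=onz(f,(320,265),z),onz(f,(314,213),z);print(a,b,np.degrees(np.arctan2(*(b-a)[[1,0]])))
P=np.array([onz(f,p,z+.002)[:2] for p in [(230,284),(411,281),(320,194),(250,228),(385,223)]])
from scipy.optimize import least_squares as L
r=L(lambda c:np.hypot(*(P-c[:2]).T)-.046,[.478,.303]);print('centre',r.x,r.fun)
```

```text
[0.46046568 0.2732735  0.1884    ] [0.4967759  0.33929623 0.1884    ] 61.19072281016498
[0.46951824 0.3100827  0.1884    ] [0.445589   0.32248045 0.1884    ] 152.61131346233444
centre [0.47857434 0.30430545] [-0.00065929 -0.00050104  0.00111569 -0.00060831 -0.00088913]
```

{"method": "carry_out", "body": {
  "motion": [
    [[0,-15,-26,0,0,0,0],[0,-30,-51,0,0,0,0],[0,-30,-51,0,0,0,0],[0,-30,-51,0,0,0,0],[0,-30,-51,0,0,0,0],[0,-30,-51,0,0,0,0],[0,-30,-51,0,0,0,0],[0,-30,-51,0,0,0,0],[0,-30,-51,0,0,0,0],[0,-30,-51,0,0,0,0],[0,-17.7,-31.3,0,0,0,0],[0,0,0,0,0,0,-5],[0,0,0,0,0,0,-5.3],[0,0,0,0,0,0,-5],[0,0,0,30,0,0,0],[0,0,0,45,0,0,0],[0,0,0,45,0,0,0],[0,0,0,15,0,0,0],[0,0,0,0,0,0,0]]
  ]
}}

```text
time_s: 10.18
position: [0.4452, -0.2927, 0.0655]
tcp_rot: [-0.002, 0.157, 0.988, 0.001]
force: [0.6, -0.4, -1.9]
opening: 0.0091
gripper_force: 70.2
```

Run:
```python
from h import *
import pickle
f=grab('wrist');pickle.dump(f,open('w5.pkl','wb'));save(f,'w5.png')
s=ctrl.observe();M=rot(s['tcp_rot']);print(s['position'],'psi',np.degrees(np.arctan2(M[1,0],M[0,0])),delta([.4463,-.2938,.0336]),s['force'],s['opening'],s['q'])
for t in np.radians(167+np.array([45,135,225,315])): print(proj(f,[.4463+.026*np.cos(t),-.2938+.026*np.sin(t),.022]))
```

```text
[ 0.44646242 -0.29375821  0.06730811] psi 161.92597034467957 [ 0.11830038 -0.09988803 33.70816919] [ 0.43748962  0.33828257 -2.9696131 ] 0.00905709882871195 [-7.29555898e-01  1.88684301e-01  1.89450196e+00 -1.24490299e-05
  1.05915149e+00 -1.98489470e+00]
[283.8745656  238.27762062]
[291.29730611 295.63753438]
[352.08233788 290.71051856]
[348.13436132 232.78026514]
```

View pics/w5.png

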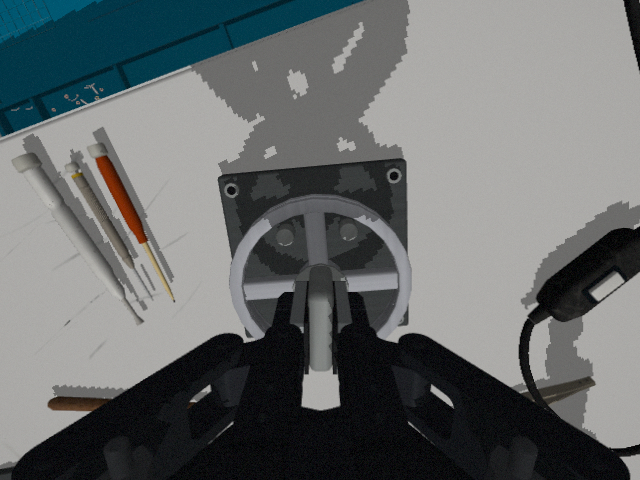

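Two pin tops show at (285,238) and (348,232), within about 1 px of my prediction and centred in the upper gaps. I'll lower the pulley.

{"method": "carry_out", "body": {
  "motion": [
    [[0,0,0,10,0,0,0],[0,0,0,10,0,0,0],[0,0,0,6,0,0,0],[0,0,0,4,0,0,0],[0,0,0,2,0,0,0],[0,0,0,0,0,0,0],[0,0,0,0,0,0,0]]
  ]
}}

```text
time_s: 11.1
position: [0.4466, -0.2939, 0.0355]
tcp_rot: [0.0, 0.157, 0.988, -0.0]
force: [-0.1, -0.9, -3.0]
opening: 0.0092
gripper_force: 70.3
```

{"method": "carry_out", "body": {
  "motion": [
    [[0,0,0,1,0,0,0],[0,0,0,1,0,0,0],[0,0,0,0.5,0,0,0],[0,0,0,0,0,0,0],[0,0,0,0,0,0,0]]
  ]
}}

```text
time_s: 11.72
position: [0.4466, -0.2939, 0.0336]
tcp_rot: [0.0, 0.157, 0.988, -0.0]
force: [-3.0, 2.2, 5.6]
opening: 0.0093
gripper_force: 71.7
```

{"method": "carry_out", "body": {
  "motion": [
    [[0,0,0,0,0,0,5],[0,0,0,0,0,0,5],[0,0,0,0,0,0,5],[0,0,0,0,0,0,5],[0,0,0,0,0,0,5],[0,0,0,0,0,0,5],[0,0,0,0,0,0,5],[0,0,0,0,0,0,5],[0,0,0,0,0,0,5],[0,0,0,0,0,0,5],[0,0,0,0,0,0,0],[0,0,0,0,0,0,0]]
  ]
}}

```text
time_s: 13.22
position: [0.4471, -0.2942, 0.0335]
tcp_rot: [0.001, 0.559, 0.829, -0.0]
force: [0.8, 0.7, 5.7]
opening: 0.0091
gripper_force: 71.6
```

Run:
```python
from h import *
s=ctrl.observe();M=rot(s['tcp_rot']);print(s['position'],'psi',np.degrees(np.arctan2(M[1,0],M[0,0])),s['force'],s['moment'],s['effort'],s['opening'])
```

```text
[ 0.4471424  -0.2942267   0.03354253] psi 112.00515182982153 [0.79586942 0.74422862 5.70448027] [ 0.1092349   0.00667363 -0.18174336] [ -0.13053278 -40.64121723 -29.62697625  -0.2195715   -0.18295705
  -0.1485263 ] 0.009142136745602927
```

{"method": "carry_out", "body": {
  "motion": [
    [[0,0,0,0,0,0,4],[0,0,0,0,0,0,4],[0,0,0,0,0,0,4],[0,0,0,0,0,0,3],[0,0,0,0,0,0,0],[0,0,0,0,0,0,0]]
  ]
}}

```text
time_s: 13.98
position: [0.4471, -0.2941, 0.0335]
tcp_rot: [0.001, 0.663, 0.749, 0.0]
force: [0.7, 1.2, 5.3]
opening: 0.0093
gripper_force: 71.7
```

```bash
cat > st.py <<'E'
from h import *
s=ctrl.observe();M=rot(s['tcp_rot']);print(s['position'],'psi',np.degrees(np.arctan2(M[1,0],M[0,0])),s['force'],s['moment'],s['effort'][-1],s['opening'],s['q'][-1])
E
python3 st.py
```

```text
[ 0.44714291 -0.29411924  0.0335423 ] psi 97.01010441086709 [0.7143345  1.22322644 5.32680446] [ 0.20267298  0.00311295 -0.05802619] -0.03159696701914072 0.009338118915805636 -0.8518916157307099
```

{"method": "carry_out", "body": {
  "motion": [
    [[0,0,0,0,0,0,2],[0,0,0,0,0,0,2],[0,0,0,0,0,0,2],[0,0,0,0,0,0,0],[0,0,0,0,0,0,0]]
  ]
}}

```text
time_s: 14.6
position: [0.4465, -0.2933, 0.0335]
tcp_rot: [-0.0, 0.7, 0.714, -0.0]
force: [-3.0, 4.5, 10.0]
opening: 0.0091
gripper_force: 76.4
```

```bash
python3 st.py
python3 - <<'E'
from h import *
import pickle
f=grab('wrist');pickle.dump(f,open('w6.pkl','wb'));save(f,'w6.png')
E
```

```text
[ 0.44650711 -0.29325182  0.0335273 ] psi 91.17697789717226 [-2.9782077   4.51900065  9.98311376] [0.73392102 0.3965182  1.03309263] 1.0761792585253716 0.009055663823071611 -0.749003284022932
```

View pics/w6.png

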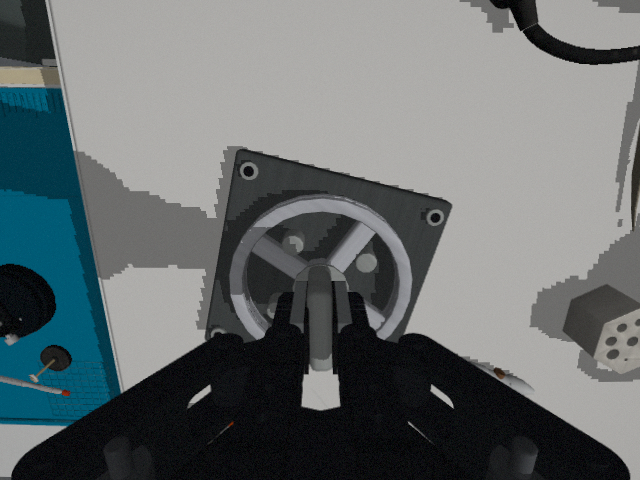

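The torque jumped to 1.03 N m, which is the hard stop. The image shows the spokes at (365,225) and (255,245) against the pins. I'll release and retreat.

{"method": "carry_out", "body": {
  "motion": [
    [[30,0,0,0,0,0,0],[40,0,0,0,0,0,0],[40,0,0,0,0,0,0],[40,0,0,0,0,0,0],[40,0,0,-10,0,0,0],[40,0,0,-30,0,0,0],[40,0,0,-40,0,0,0],[40,0,0,-50,0,0,0],[40,0,0,-30,0,0,0],[40,0,0,0,0,0,0]]
  ]
}}

```text
time_s: 15.9
position: [0.4482, -0.2952, 0.1968]
tcp_rot: [0.004, 0.701, 0.713, 0.0]
force: [-0.4, -0.4, -0.4]
opening: 0.0401
gripper_force: 0.0
```

```bash
python3 st.py
python3 - <<'E'
from h import *
import pickle
f=grab('wrist');pickle.dump(f,open('w7.pkl','wb'))
c=proj(f,[.4463,-.2938,.02]).astype(int);print(c)
g=f['pixels'][max(c[1]-75,0):c[1]+75,c[0]-75:c[0]+75]
cv2.imwrite('pics/w7.png',cv2.resize(g,(600,600),interpolation=cv2.INTER_CUBIC)[:,:,::-1])
E
```

```text
[ 0.44815172 -0.29521192  0.19681106] psi 90.93011755726049 [-0.40170072 -0.44906027 -0.38045469] [ 0.00477461  0.02485019 -0.00892099] 1.8086673492234695e-06 0.04009445346941531 -0.7457440493218432
[317 204]
```

View pics/w7.png

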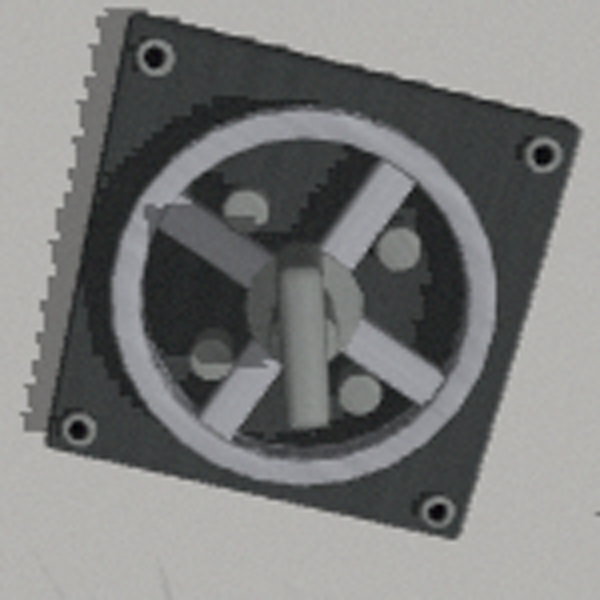

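The pulley lies flat with all four pins in its gaps. The wing sits about 52° (0.9 rad) clockwise of its spoke, so the screw is tight.

```bash
python3 -c "
from plant import ctrl
print(ctrl.close_job())"
```

```text
the job is handed in; nothing more can be done
None
```

The spoked pulley lies flat in the largest jig with a pin in each of its four gaps, its wing screw is turned clockwise to the hard stop, the gripper has let go, the solid-disc pulley was left alone, and the job was handed in after about 16 s.

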